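# Fit the slicing insert in the kitchen slicer

## Task

Fit the slicing insert (orange ridge and stripe) in the slicer. First take the salt shaker off the slicer's deck and stand it upright on the worktop; then draw the insert out of its bay in the wooden caddy, lay it on the deck plain end towards the spring clip but not yet under it, and let go. Then, from its ridge end, slide it along the deck under the clip's roller until it drops flat into the pocket with the clip holding it down; leave the green-ridged insert and everything else in place.

Things in the scene. Friction and masses are not known exactly. Their poses are not given: they have to be found in the camera images.
- slicer: fixed teal slicer bed lying flat on the robot's left or right, 361 mm long (its x from -175 to +186 mm), 116 mm wide. Origin: on the worktop below the middle of the edge between deck and pocket; z up; x = sliding direction, up to 0.3 rad from straight ahead: deck at -x, pocket and clip at +x.
- deck (a point): middle of the deck's top (slicer x = -87.5 mm), 30 mm above the worktop; deck from slicer x = -175 to 0 mm. Two black guide rails 4 mm high stand on it: 66 mm apart from x = -10 mm on (also beside the pocket), flared to about 97 mm at x = -174 mm.
- pocket (a point): middle of the pocket's floor (slicer x = 67 mm), 24 mm above the worktop. The pocket is 134 mm long (slicer x 0 to 134 mm), 64 mm wide, 6 mm deep below the deck. The insert is home with its origin within a few mm of this point and its +x along the slicer's.
- clip_roller (a point): underside of the free black roller (20 mm thick, 36 mm wide) of the spring clip, a steel bar 50 mm wide along the slicer's x, hinged at slicer x = 168 mm, 47 mm above the worktop. The roller, at slicer x = 68 mm, presses down with about 3 N and is lifted by a part slid under it: at rest 33 mm above the worktop (3 mm above deck level), on the seated insert 36 mm. Clip's top: 54 mm.
- caddy: fixed light wooden caddy, 150 x 188 x 56 mm. Origin: centre of its underside; z up, mouths towards -x, roughly to the robot (yaw up to 0.3 rad). Floor 6 mm thick all over; from x = -9 to +75 mm it is roofed (roof from 50 to 56 mm high) and split into two bays, each 68 mm wide, open only at the mouth.
- bay_left (a point): middle of the floor at the mouth of the caddy's bay at its +y side (caddy x = -9, y = +46 mm); an insert must be drawn about 80 mm straight out along the caddy's -x before it is lifted
- bay_right (a point): the same for the bay at caddy y = -46 mm
- slice_insert: loose slicing insert: black plate 130 x 60 x 12 mm, steel face with a slanting blade, orange ridge at one end, orange stripe across the plain end; 0.13 to 0.25 kg. Origin: centre of its underside; z up, +x to the plain end. Starts flat in one of the bays, ridge end under the roof, plain end 55 to 58 mm out of the mouth.
- slice_insert_ridge (a point): middle of the top of the orange ridge, 35 mm above the insert's underside. The ridge is 14 mm long (insert x), 40 mm wide (y) and stands 23 mm above the plate, centred at insert x = -52 mm.
- grate_insert: the other insert, same sizes, green ridge, green stripe and small bumps, in the other bay: leave it
- salt_shaker: glass salt shaker with a grey top, 44 mm in diameter, 90 mm high, 0.1 kg, round body 74 mm high, cap 34 mm in diameter; standing on the slicer's deck in the way. Origin: centre of its underside.
- jar: bystander: glass jar with yellow lid, 65 mm in diameter, 95 mm high; origin at the centre of its underside
- spice_jar: bystander: dark-capped spice jar, 41 mm in diameter, 105 mm high; origin at the centre of its underside
- keys_1: bystander: bunch of keys, 101 x 122 x 8 mm
- gas_lighter: bystander: red and black lighter, 25 x 196 x 28 mm, lying along its y

How it is judged (in metres and radians):
On the way, in this order (a step that is already met when the one before it is completed fails the run):
1. the salt shaker stands upright on the worktop, let go (height (world z) of salt_shaker between -0.01 and 0.012 m and angle between salt_shaker's own z axis and vertical below 0.15 rad and contact force between the fingers and salt_shaker below 0.1 N and linear speed of salt_shaker below 0.02 m/s), for 0.2 s.
2. the slicing insert lies flat on the deck, plain end towards the clip but not under it, let go (x of slice_insert in the frame of slicer between -0.14 and -0.012 m and y of slice_insert in the frame of slicer between -0.025 and 0.025 m and z of slice_insert in the frame of slicer between 0.026 and 0.037 m and x of slice_insert_ridge in the frame of slicer below -0.055 m and angle between slice_insert's own z axis and vertical below 0.1 rad and contact force between the fingers and slice_insert below 0.1 N), for 0.2 s.
At the end, for the whole second after the job is handed in: The slicing insert lies flat in the pocket (within 0.03 rad, underside under 2.5 mm above its floor), ridge at the deck end, within 6 mm along and 4 mm across, at rest, the clip roller on it (1.5 to 5 mm above its rest height); the salt shaker stands upright on the worktop; both let go (all of step 1 and x of slice_insert in the frame of slicer between 0.061 and 0.073 m and y of slice_insert in the frame of slicer between -0.004 and 0.004 m and z of slice_insert in the frame of slicer between 0.02 and 0.0265 m and x of slice_insert_ridge in the frame of slicer below 0.03 m and angle between the z axis of slice_insert and the z axis of slicer, either way round below 0.03 rad and linear speed of slice_insert below 0.01 m/s and z of clip_roller in the frame of slicer between 0.0345 and 0.038 m and contact force between the fingers and slice_insert below 0.1 N); the robot touches nothing.
It fails at once if the green-ridged insert is moved more than 30 mm (distance of grate_insert from where it was at the start of the episode above 0.03 m).
It fails at once if a bystander (jar, spice jar, keys, lighter) is moved more than 30 mm (distance of any of jar, spice_jar, keys_1, gas_lighter from where it was at the start of the episode above 0.03 m).
It fails at once if the salt shaker is knocked over (angle between salt_shaker's own z axis and vertical above 0.6 rad).
It also fails if it takes over 72 s, if anything falls off the work surface, if the arm or the gripper's body presses on something with over 40 N, if the wrist force passes 120 N, or if a joint passes its speed limit or range.

## Robot

A 6-joint arm with a two-finger parallel gripper is mounted at the origin on a cart in front of the work surface, level with it; the furniture and walls round the work are solid. World frame = base frame: x ahead of the robot, y to its left, z up, the work surface at z = 0. Lengths are in m, angles in degrees, forces in N, time in s.
With the tool pointing down it reaches from about 0.4 to 0.825 m from the base axis. Payload 7 kg.
Tool frame: the origin (TCP) lies midway between the tips of the shut fingers; the grasp point (between the pads) lies r.grip_depth behind it (r.grip_depth is the distance from the TCP to the grasp point, in m); z points along the fingers, y is the line along which they close (so a half turn about z gives the same grasp; the last joint's range is limited). The gripper opens to 88 mm and grips with 3 to 60 N. Pads are 19 mm wide; open, the fingers measure 130 mm over their backs; the gripper's body (78 mm by 193 mm) begins 47 mm behind the grasp point.
Start: joints at [-48.409, 20.546, 0.682, 0, -70.136, -16.507], TCP at [0.286, -0.611, 0.227] pointing down, gripper open.
Joint ranges: [-176.03, 176.03], [-82.01, 121.73], [-58.28, 71.71], [-173.87, 95.51], [-174.79, -0.11], [-173.66, 173.66]. Speed limits (degrees/s): [136.94, 136.94, 172.46, 180, 180, 180].

## Interface

Orientations are given as [roll, pitch, yaw] about the fixed x, y, z axes, in that order (R = Rz(yaw) Ry(pitch) Rx(roll)).
In Python, from plant import r, probe_bus, capture, close_job gives the robot as it stands (r), with the cameras as plain functions, the readings (probe_bus) and the job as plain functions.
- The arm moves only by the shell command python3 drive.py 'ROWS' [OPENING] [FORCE]. ROWS is a JSON list of rows, 1 to 12 of them, each of 6 numbers: dx, dy, dz in m, then a rotation vector rx, ry, rz in degrees; each row is the pose to reach, as a shift and turn from the pose commanded when the command began, along the tool's axes at that moment; what a row does not reach only later rows make up. A row lasts 1/12 s, in which the tool goes at most 0.0417 m and 7.16 degrees, less where a joint would pass 70% of its speed; a pose out of reach is approached as far as the arm can. OPENING is the finger opening in m, set as the command begins (- or left out keeps the last). The fingers move at their own pace and stop on an object; FORCE is the grip in N (left out, the last holds). Time passes only in rows, so rows that do not move let the fingers close. It prints the time, the measured TCP pose, the force, the opening and the grip force at its end.
- probe_bus.get_state(): the state, without advancing time (a new reading comes with each control period).
- capture(name): name is "side" or "top"; returns a dict with "frame" (480x640x3 uint8, red, green, blue), "z_map" (480x640 float32, m along the optical axis (not along the pixel's ray), 0 where there is no reading), "fx", "fy", "cx", "cy" (pixels), "cam_to_world" (4x4, takes a point from camera to world coordinates). Camera axes: x right, y down, z forward; pixel columns grow to the right and rows downward; lengths in m; the calibration is good to about 2 mm. A picture is of the moment at which its call begins.
- close_job(): hands the job in; it is judged then, once.
The state is a dict: "time_s": time; "joints": joint angles; "qd": joint speeds; "joint_torque": joint torques, N m; "tcp_pos": TCP position; "eef_rot": TCP orientation; "contact_force": force on the tool from outside, world axes, zero at the start; "moment": the same for the moment, N m; "gripper_width": finger opening in m; "gripper_force": force on a finger pad.
Only numpy, scipy, OpenCV 4.12 (cv2) and the standard library are available. Lean on these libraries where they do the work, as an engineer would, in place of code of your own. Each camera call takes 0.05 s, during which the arm holds its last target. There are 200 camera calls.

## Working session

There is one attempt and no reset: what is moved stays moved. The work goes in short steps, Python scripts to look and compute and a shell command to move; the robot and the scene stay as the last step left them, time stands still between calls to the robot, and variables do not carry over. Pictures are saved under pics/ and viewed, at most 12 in all, crops included, and the job is handed in when it is done.

```bash
ls; mkdir -p pics; cat > h.py <<'E'
import numpy as np, cv2
from plant import r, probe_bus, capture, close_job
from scipy.spatial.transform import Rotation as R
def cap(n,f=None):
    c=capture(n)
    if f: cv2.imwrite('pics/'+f,c['frame'][:,:,::-1])
    return c
def pts(c):
    z=c['z_map'];v,u=np.mgrid[:480,:640]
    P=np.stack([(u-c['cx'])/c['fx']*z,(v-c['cy'])/c['fy']*z,z],-1)
    M=np.array(c['cam_to_world']);return P@M[:3,:3].T+M[:3,3]
def ray(c,uv,h):
    M=np.array(c['cam_to_world']);uv=np.atleast_2d(uv).astype(float)
    d=np.c_[(uv[:,0]-c['cx'])/c['fx'],(uv[:,1]-c['cy'])/c['fy'],np.ones(len(uv))]@M[:3,:3].T
    o=M[:3,3];return o+d*((h-o[2])/d[:,2])[:,None]
E
python3 - <<'E'
from h import *
for n in('top','side'):
    c=cap(n,n+'0.png');print(n,c['fx'],np.round(c['cam_to_world'],3).tolist())
s=probe_bus.get_state();print(s['tcp_pos'],s['eef_rot'],r.grip_depth,s['time_s'])
E
```

```text
drive.py
pics
plant.py
top 455.01740356915764 [[0.007, -0.991, 0.131, 0.457], [-1.0, -0.008, 0.0, 0.104], [0.001, -0.131, -0.991, 1.105], [0.0, 0.0, 0.0, 1.0]]
side 464.34796549154277 [[0.999, 0.005, -0.048, 0.643], [0.044, -0.478, 0.877, -0.793], [-0.018, -0.878, -0.478, 0.569], [0.0, 0.0, 0.0, 1.0]]
[ 0.28595676 -0.61092392  0.22568395] [ 1.79909367e+02 -7.29091147e-03 -1.54923642e+02] 0.0188 0.1
```

View pics/top0.png

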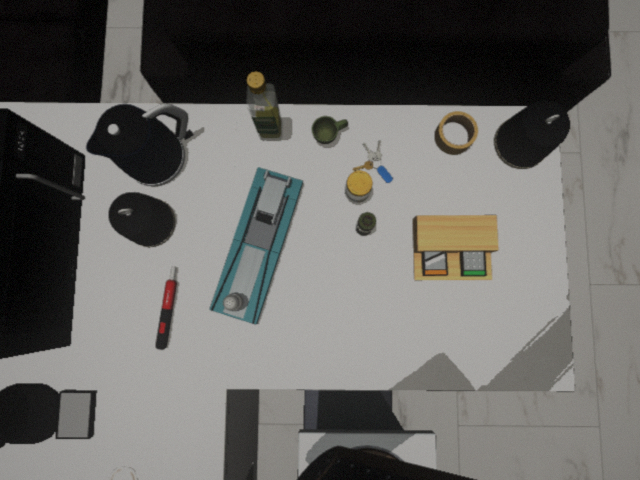

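View pics/side0.png

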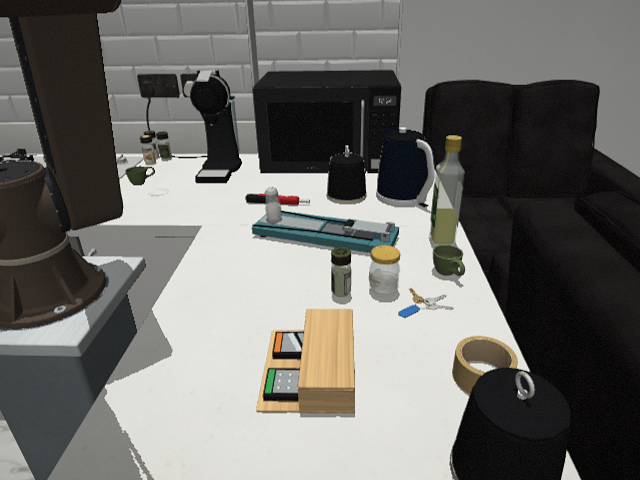

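```bash
cat > m.py <<'E'
from h import *
c=cap('top');P=pts(c);H=cv2.cvtColor(c['frame'],cv2.COLOR_RGB2HSV)
def rect(m,h,name):
    m=m.astype(np.uint8);n,l,s,_=cv2.connectedComponentsWithStats(m)
    k=1+np.argmax(s[1:,4]);v,u=np.nonzero(l==k)
    w=ray(c,np.c_[u,v],h)[:,:2] if h else P[v,u,:2]
    b=cv2.minAreaRect((w*1000).astype(np.float32));print(name,len(u),np.round(b[0],1),np.round(b[1],1),round(b[2],2),'z',np.round(np.percentile(P[v,u,2],[5,50,95]),4))
    return w
h,s,v=H[...,0],H[...,1],H[...,2];z=P[...,2];x,y=P[...,0],P[...,1]
tab=(x>.3)&(x<1)&(y>-.5)&(y<.5)
teal=(h>80)&(h<100)&(s>100)&tab&(z<.06)
sl=cv2.morphologyEx(teal.astype(np.uint8),cv2.MORPH_CLOSE,np.ones((25,25)))
rect(sl,.03,'slicer')
wood=(h>10)&(h<28)&(s>60)&tab&(y<-.1)
rect(wood&(z>.045)&(z<.07)&(x<.75),.056,'roof')
rect(wood&(x<.75)&(z<.07),.03,'caddy')
m=tab&(y<-.1)&(z<.04)&(h>4)&(h<17)&(s>190)
rect(m,.018,'orange')
rect((h>45)&(h<75)&(s>120)&tab&(y<-.1)&(x<.6),.018,'green')
rect((z>.1)&(z<.14)&tab&(y>.1)&(y<.4)&(x<.6),.12,'shaker top')
for nm,m in(('yellow',(z>.06)&(y<.1)&(y>-.1)&tab),):
    n,l,st,_=cv2.connectedComponentsWithStats(m.astype(np.uint8))
    for i in range(1,n):
        if st[i,4]>40:print(nm,st[i,4],P[l==i].mean(0).round(3),P[l==i].max(0).round(3),P[l==i].min(0).round(3))
E
python3 m.py; python3 -c "
import cv2;a=cv2.imread('pics/top0.png')
p=cv2.resize(a[160:330,200:310],None,fx=3.4,fy=3.4,interpolation=2);q=cv2.resize(a[205:290,405:505],None,fx=4,fy=4,interpolation=2)
import numpy as np;o=np.zeros((600,800,3),np.uint8);o[:p.shape[0],:p.shape[1]]=p;o[:q.shape[0],390:390+q.shape[1]]=q[:,:410];cv2.imwrite('pics/crop.png',o)"
```

```text
slicer 4751 [584.9 261.7] [111.9 352.5] 73.11 z [0.0263 0.03   0.0867]
roof 2916 [ 611.2 -205.8] [ 82.4 189.6] 0.43 z [0.0521 0.0555 0.0586]
caddy 4203 [ 580.7 -211. ] [153.1 201.7] 0.43 z [0.0041 0.0543 0.0583]
orange 10 [ 521.1 -179. ] [ 4.8 16.8] 0.43 z [0.0162 0.0181 0.02  ]
green 83 [ 520.4 -256.6] [ 7.1 48. ] 0.43 z [0.0156 0.0183 0.0217]
shaker top 201 [447.5 302.6] [29.7 34.3] 0.43 z [0.1066 0.1148 0.1191]
yellow 615 [0.716 0.025 0.09 ] [0.748 0.054 0.101] [ 0.689 -0.005  0.06 ]
yellow 312 [0.627 0.009 0.1  ] [0.649 0.028 0.11 ] [ 0.609 -0.011  0.06 ]
```

View pics/crop.png

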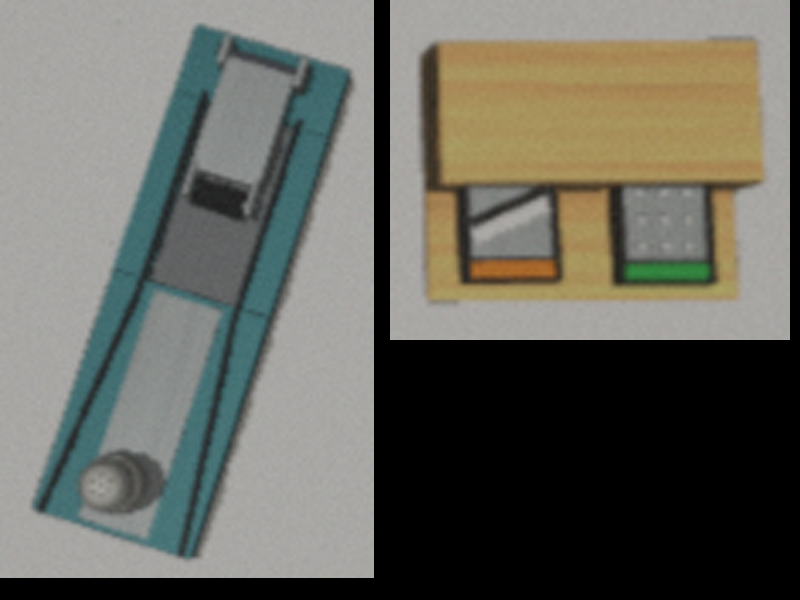

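```bash
cat > m2.py <<'E'
from h import *
c=cap('top')
A=lambda q:np.array([200,160])+(np.array(q)+.5)/3.4-.5
B=lambda q:np.array([405,205])+(np.array(q)-[390,0]+.5)/4-.5
f=lambda q,h:ray(c,[q],h)[0,:2].round(4)
print('deck edge',f(A((115,270)),.03),f(A((265,315)),.03))
print('rails near',f(A((40,508)),.034),f(A((185,553)),.034),'rails pocket',f(A((150,275)),.034),f(A((234,302)),.034))
print('corners',[f(A(q),.03) for q in((195,25),(350,70),(36,505),(195,556))])
print('stripe L/R',f(B((468,270)),.018),f(B((558,270)),.018),'front',f(B((513,279)),.018))
print('green',f(B((623,271)),.018),f(B((713,271)),.018))
print('caddy floor',f(B((428,300)),.006),f(B((737,299)),.006),'roof front',f(B((440,186)),.056),f(B((762,182)),.056),'back',f(B((437,42)),.056),f(B((757,40)),.056))
H=cv2.cvtColor(c['frame'],cv2.COLOR_RGB2HSV);teal=((H[...,0]>80)&(H[...,0]<100)&(H[...,1]>80))
# centreline from outer teal edges per row
v0=[];
for v in range(200,285,3):
    u=np.nonzero(teal[v,205:306])[0]
    if len(u)>4:
        w=ray(c,[[205+u[0],v],[205+u[-1],v]],.03);v0.append(np.r_[w[0,:2],w[1,:2]])
v0=np.array(v0)
for k in(0,2):
    p=np.polyfit(v0[:,k],v0[:,k+1],1);print('edge line yaw',np.degrees(np.arctan(p[0])),'y at x=.58',np.polyval(p,.58))
P=pts(c);s=(P[...,2]>.105)&(P[...,1]>.2)&(P[...,1]<.4)&(P[...,0]<.6)&(P[...,0]>.35);print('shaker cap',P[s].mean(0),P[s].min(0),P[s].max(0))
print('sidecam');c=cap('side');P=pts(c);s=(P[...,2]>.06)&(P[...,2]<.1)&(P[...,1]>.2)&(P[...,1]<.4)&(P[...,0]<.5)&(P[...,0]>.4);print(P[s].mean(0),P[s].min(0),P[s].max(0))
E
python3 m2.py
```

```text
deck edge [0.595  0.3176] [0.5641 0.2119]
rails near [0.43   0.3626] [0.4005 0.2626] rails pocket [0.5912 0.2923] [0.5727 0.2332]
corners [array([0.7722, 0.2662]), array([0.74  , 0.1549]), array([0.4319, 0.3664]), array([0.3983, 0.2563])]
stripe L/R [ 0.5204 -0.1375] [ 0.5208 -0.1912] front [ 0.5153 -0.1642]
green [ 0.5205 -0.23  ] [ 0.5209 -0.2837]
caddy floor [ 0.5029 -0.1157] [ 0.5049 -0.3018] roof front [ 0.5667 -0.1139] [ 0.5705 -0.3006] back [ 0.6514 -0.1138] [ 0.654  -0.3012]
edge line yaw -16.525828638007702 y at x=.58 0.32081907982419666
edge line yaw -17.265899933578783 y at x=.58 0.2046170101201301
shaker cap [0.44730631 0.30419108 0.11430425] [0.4322472  0.28935995 0.10536966] [0.46242786 0.32273745 0.12131845]
sidecam
[0.4508535  0.2915725  0.07880906] [0.43047501 0.28231377 0.06017367] [0.46960635 0.31008627 0.09994939]
```

```bash
cat > d.py <<'E'
import sys;from h import *
a=[float(q) for q in sys.argv[1:]];s=probe_bus.get_state();p=np.array(s['tcp_pos']);Q0=R.from_euler('xyz',s['eef_rot'],degrees=True)
for i in range(0,len(a),4):
    t=np.array(a[i:i+3]);Qt=R.from_euler('xyz',[180,0,a[i+3]],degrees=True)
    print(np.round(Q0.inv().apply(t-p),4),np.round((Q0.inv()*Qt).as_rotvec(degrees=True),2),'rows',round(np.linalg.norm(t-p)/.0417,1))
print(s['time_s'],np.round(p,4),np.round(s['eef_rot'],2),np.round(s['joints'],0),s['gripper_width'],np.round(s['contact_force'],1))
E
python3 d.py .5 -.15 .22 -155 .449 .302 .22 -155 
```

```text
[-0.3893  0.3269  0.0063] [ 0.05 -0.01  0.09] rows 12.2
[-0.5347  0.7579  0.0067] [ 0.05 -0.01  0.09] rows 22.2
0.25 [ 0.2861 -0.6111  0.2261] [ 1.7995e+02 -1.0000e-02 -1.5491e+02] [-48.  21.   1.  -0. -70. -17.] 0.08747041154908691 [-0.  -0.2  0.2]
```

```bash
python3 drive.py '[[-0.389,0.327,0,0,0,0],[-0.389,0.327,0,0,0,0],[-0.389,0.327,0,0,0,0],[-0.389,0.327,0,0,0,0],[-0.389,0.327,0,0,0,0],[-0.389,0.327,0,0,0,0],[-0.389,0.327,0,0,0,0],[-0.389,0.327,0,0,0,0],[-0.389,0.327,0,0,0,0],[-0.389,0.327,0,0,0,0],[-0.389,0.327,0,0,0,0],[-0.389,0.327,0,0,0,0]]' 0.086 20
python3 drive.py '[[-0.145,0.431,0,0,0,0],[-0.145,0.431,0,0,0,0],[-0.145,0.431,0,0,0,0],[-0.145,0.431,0,0,0,0],[-0.145,0.431,0,0,0,0],[-0.145,0.431,0,0,0,0],[-0.145,0.431,0,0,0,0],[-0.145,0.431,0,0,0,0],[-0.145,0.431,0,0,0,0],[-0.145,0.431,0,0,0,0],[-0.145,0.431,0,0,0,0],[-0.145,0.431,0,0,0,0]]'
python3 d.py .449 .302 .16 -155 .449 .302 .066 -155
```

```text
time_s: 1.25
tcp_pos: [0.4968, -0.1556, 0.2269]
eef_rot: [-180.0, 0.0, -154.9]
contact_force: [0.6, -0.9, -0.2]
gripper_width: 0.0861
gripper_force: 0.0
time_s: 2.25
tcp_pos: [0.4446, 0.2997, 0.2262]
eef_rot: [180.0, 0.1, -154.7]
contact_force: [0.3, -0.6, -0.3]
gripper_width: 0.0861
gripper_force: 0.0
[-0.0049  0.0002  0.0662] [0.02 0.05 0.3 ] rows 1.6
[-4.900e-03  1.000e-04  1.602e-01] [0.02 0.05 0.3 ] rows 3.8
2.25 [0.4446 0.2997 0.2262] [ 1.7998e+02  5.0000e-02 -1.5470e+02] [  55.    7.  -17.    0.  -66. -120.] 0.08606425207209335 [ 0.3 -0.6 -0.3]
```

```bash
python3 drive.py '[[-0.003,0,0.04,0,0,0],[-0.003,0,0.08,0,0,0],[-0.003,0,0.11,0,0,0],[-0.003,0,0.135,0,0,0],[-0.003,0,0.15,0,0,0],[-0.003,0,0.16,0,0,0],[-0.003,0,0.16,0,0,0],[-0.003,0,0.16,0,0,0]]'
python3 drive.py '[[0,0,0,0,0,0],[0,0,0,0,0,0],[0,0,0,0,0,0],[0,0,0,0,0,0],[0,0,0,0,0,0],[0,0,0,0,0,0],[0,0,0,0,0,0]]' 0.02 12
python3 drive.py '[[0,0,-0.02,0,0,0],[0,0,-0.05,0,0,0],[0,0,-0.08,0,0,0],[0,0,-0.08,0,0,0]]'
python3 d.py .43 .10 .15 -155 .43 .10 .037 -155 .44 .10 .037 -179.3
```

```text
time_s: 2.92
tcp_pos: [0.4479, 0.2955, 0.0668]
eef_rot: [-180.0, -0.0, -154.9]
contact_force: [0.6, -0.4, 1.1]
gripper_width: 0.0861
gripper_force: 0.0
time_s: 3.5
tcp_pos: [0.4482, 0.2964, 0.0673]
eef_rot: [179.9, 0.1, -154.9]
contact_force: [-1.3, 2.7, 3.2]
gripper_width: 0.0449
gripper_force: 1.8
time_s: 3.83
tcp_pos: [0.45, 0.2973, 0.1521]
eef_rot: [179.9, 0.4, -154.9]
contact_force: [0.2, 0.6, 0.3]
gripper_width: 0.0209
gripper_force: 0.0
[ 0.102  -0.1701  0.001 ] [0.12 0.43 0.15] rows 4.8
[ 0.1028 -0.1704  0.114 ] [0.12 0.43 0.15] rows 5.5
[ 0.0938 -0.1746  0.1141] [ 0.21  0.4  24.45] rows 5.5
3.8333 [0.45   0.2973 0.1521] [ 179.88    0.43 -154.85] [  54.   11.  -23.    0.  -56. -119.] 0.020899328233120497 [0.2 0.6 0.3]
```

```bash
python3 - <<'E'
from h import *
c=cap('side','s1.png');P=pts(c);s=(P[...,2]>.06)&(P[...,2]<.11)&(P[...,1]>.2)&(P[...,1]<.4)&(P[...,0]<.55)&(P[...,0]>.36);print(P[s].mean(0),P[s].min(0),P[s].max(0))
cv2.imwrite('pics/s1c.png',cv2.resize(c['frame'][100:280,180:420,::-1],None,fx=3,fy=3))
E
```

```text
[0.45150849 0.2821237  0.08415601] [0.43216296 0.27139681 0.06004935] [0.47041778 0.30042668 0.10986972]
```

View pics/s1c.png

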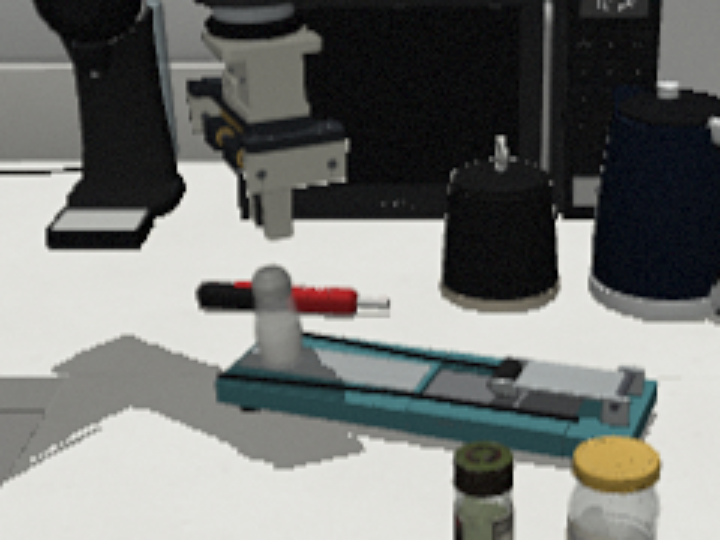

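```bash
cat > sh.py <<'E'
from h import *
for n in('side','top'):
    c=cap(n);P=pts(c);m=(P[...,1]>.18)&(P[...,1]<.4)&(P[...,0]<.55)&(P[...,0]>.36)
    for a,b in((.05,.07),(.07,.09),(.09,.105),(.105,.125)):
        s=m&(P[...,2]>a)&(P[...,2]<b)
        if s.sum()>5:print(n,a,s.sum(),P[s].mean(0).round(4),P[s].min(0).round(3),P[s].max(0).round(3))
E
python3 sh.py;python3 sh.py
```

```text
side 0.05 120 [0.454  0.28   0.0603] [0.431 0.271 0.05 ] [0.473 0.297 0.07 ]
side 0.07 114 [0.4534 0.2817 0.0798] [0.432 0.274 0.07 ] [0.471 0.299 0.09 ]
side 0.09 66 [0.4536 0.2808 0.0977] [0.435 0.273 0.09 ] [0.468 0.292 0.105]
side 0.105 96 [0.4529 0.2854 0.1126] [0.435 0.275 0.105] [0.468 0.302 0.12 ]
side 0.05 114 [0.4528 0.2803 0.0605] [0.431 0.271 0.05 ] [0.47  0.298 0.07 ]
side 0.07 113 [0.452  0.282  0.0798] [0.433 0.273 0.07 ] [0.469 0.297 0.09 ]
side 0.09 71 [0.4503 0.2831 0.0975] [0.432 0.274 0.09 ] [0.465 0.297 0.105]
side 0.105 91 [0.4493 0.2866 0.1126] [0.432 0.274 0.105] [0.465 0.306 0.12 ]
```

```bash
python3 drive.py '[[0,0,0,0,0,0],[0,0,0,0,0,0],[0,0,0,0,0,0],[0,0,0,0,0,0],[0,0,0,0,0,0],[0,0,0,0,0,0],[0,0,0,0,0,0],[0,0,0,0,0,0]]' 0.086 20 >/dev/null
python3 sh.py; python3 d.py .451 .293 .066 -155
```

```text
side 0.05 117 [0.4537 0.2803 0.0601] [0.431 0.27  0.05 ] [0.472 0.298 0.07 ]
side 0.07 116 [0.4517 0.2822 0.0797] [0.433 0.272 0.07 ] [0.47  0.298 0.09 ]
side 0.09 70 [0.4522 0.282  0.0977] [0.434 0.274 0.09 ] [0.467 0.294 0.105]
side 0.105 89 [0.4507 0.2865 0.1129] [0.436 0.276 0.105] [0.466 0.304 0.119]
[-0.002  -0.0036  0.0806] [0.   0.   0.09] rows 1.9
4.85 [0.4477 0.2954 0.1466] [ 180.      0.   -154.91] [  54.   11.  -23.   -0.  -55. -119.] 0.07600293192036593 [-0.6 -0.8  0.3]
```

```bash
python3 drive.py '[[-0.002,-0.003,0.025,0,0,0],[-0.002,-0.003,0.05,0,0,0],[-0.002,-0.003,0.07,0,0,0],[-0.002,-0.003,0.08,0,0,0],[-0.002,-0.003,0.083,0,0,0],[-0.002,-0.003,0.083,0,0,0]]'
python3 drive.py '[[0,0,0,0,0,0],[0,0,0,0,0,0],[0,0,0,0,0,0],[0,0,0,0,0,0],[0,0,0,0,0,0],[0,0,0,0,0,0],[0,0,0,0,0,0],[0,0,0,0,0,0],[0,0,0,0,0,0],[0,0,0,0,0,0],[0,0,0,0,0,0],[0,0,0,0,0,0]]' 0.02 20
python3 drive.py '[[0,0,0,0,0,0],[0,0,-0.003,0,0,0],[0,0,-0.01,0,0,0],[0,0,-0.02,0,0,0]]'
python3 d.py .43 .10 .12 -155 
```

```text
time_s: 5.35
tcp_pos: [0.4508, 0.2934, 0.0633]
eef_rot: [-180.0, -0.1, -154.9]
contact_force: [0.0, 0.1, 0.2]
gripper_width: 0.086
gripper_force: 0.0
time_s: 6.35
tcp_pos: [0.4511, 0.2941, 0.0639]
eef_rot: [180.0, 0.1, -154.9]
contact_force: [0.3, 2.4, 3.6]
gripper_width: 0.0395
gripper_force: 20.1
time_s: 6.68
tcp_pos: [0.4498, 0.2922, 0.0829]
eef_rot: [-179.9, -0.2, -154.9]
contact_force: [0.5, -1.0, -0.2]
gripper_width: 0.0394
gripper_force: 19.7
[ 0.0995 -0.1658 -0.0365] [-0.09 -0.19  0.05] rows 4.7
6.6833 [0.4498 0.2922 0.0829] [-179.91   -0.19 -154.95] [  54.   16.  -27.   -0.  -47. -119.] 0.03937384001246772 [ 0.5 -1.  -0.2]
```

```bash
python3 drive.py '[[0,0,-0.015,0,0,0],[0,0,-0.035,0,0,0],[0,0,-0.05,0,0,0],[0.02,-0.03,-0.05,0,0,0],[0.04,-0.07,-0.05,0,0,0],[0.06,-0.1,-0.05,0,0,0],[0.08,-0.135,-0.05,0,0,0],[0.09,-0.155,-0.05,0,0,0],[0.1,-0.166,-0.05,0,0,0],[0.1,-0.166,-0.05,0,0,0]]'
python3 - <<'E'
from h import *
c=cap('side','s2.png')
cv2.imwrite('pics/s2c.png',cv2.resize(c['frame'][60:300,120:420,::-1],None,fx=2,fy=2))
E
python3 d.py .43 .10 .036 -155
```

```text
time_s: 7.52
tcp_pos: [0.4293, 0.0982, 0.134]
eef_rot: [180.0, -0.0, -155.1]
contact_force: [0.2, -1.0, -1.3]
gripper_width: 0.0396
gripper_force: 19.7
[0.0001 0.0003 0.0982] [ 0.01  0.03 -0.03] rows 2.4
7.5667 [0.4302 0.0997 0.1342] [ 1.7999e+02  3.0000e-02 -1.5503e+02] [  39.    3.  -35.   -0.  -52. -104.] 0.039271154810007376 [ 0.7  1.4 -1. ]
```

View pics/s2c.png

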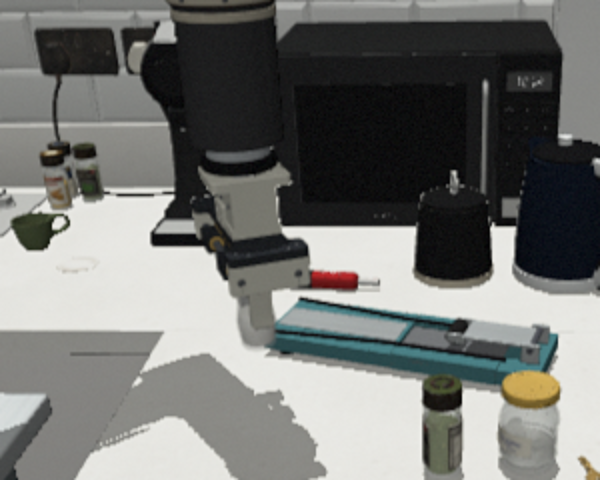

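```bash
python3 drive.py '[[0,0,0.03,0,0,0],[0,0,0.06,0,0,0],[0,0,0.08,0,0,0],[0,0,0.092,0,0,0],[0,0,0.097,0,0,0],[0,0,0.0985,0,0,0],[0,0,0.0985,0,0,0],[0,0,0.0985,0,0,0]]'
python3 drive.py '[[0,0,0.001,0,0,0],[0,0,0.001,0,0,0]]'
```

```text
time_s: 8.23
tcp_pos: [0.4312, 0.1016, 0.0358]
eef_rot: [180.0, 0.1, -154.9]
contact_force: [-0.3, 0.2, -0.9]
gripper_width: 0.0397
gripper_force: 19.7
time_s: 8.4
tcp_pos: [0.431, 0.1012, 0.0347]
eef_rot: [180.0, 0.1, -154.9]
contact_force: [-0.3, 0.4, -1.1]
gripper_width: 0.0391
gripper_force: 19.7
```

```bash
python3 drive.py '[[0,0,0.001,0,0,0],[0,0,0.002,0,0,0],[0,0,0.002,0,0,0]]'
python3 drive.py '[[0,0,0,0,0,0],[0,0,0,0,0,0],[0,0,0,0,0,0],[0,0,0,0,0,0],[0,0,0,0,0,0],[0,0,0,0,0,0],[0,0,0,0,0,0],[0,0,0,0,0,0]]' 0.076
python3 drive.py '[[0,0,-0.02,0,0,0],[0,0,-0.05,0,0,0],[0,0,-0.09,0,0,0],[0,0,-0.13,0,0,0],[0,0,-0.16,0,0,0],[0,0,-0.16,0,0,0]]'
python3 d.py .53 -.164 .12 -179.3 .53 -.164 .012 -179.3
python3 - <<'E'
from h import *
for n in('side','top'):
    c=cap(n);P=pts(c);m=(P[...,1]>.03)&(P[...,1]<.17)&(P[...,0]<.5)&(P[...,0]>.36)
    for a,b in((.01,.03),(.05,.07),(.075,.1)):
        s=m&(P[...,2]>a)&(P[...,2]<b)
        if s.sum()>5:print(n,a,s.sum(),P[s].mean(0).round(4),P[s].min(0).round(3),P[s].max(0).round(3))
E
```

```text
time_s: 8.65
tcp_pos: [0.4319, 0.1015, 0.0337]
eef_rot: [-180.0, 0.2, -154.9]
contact_force: [-4.3, 0.2, 16.2]
gripper_width: 0.0394
gripper_force: 20.9
time_s: 9.32
tcp_pos: [0.4305, 0.1008, 0.032]
eef_rot: [-180.0, -0.0, -154.9]
contact_force: [-0.0, -0.8, 0.4]
gripper_width: 0.0757
gripper_force: 0.0
time_s: 9.82
tcp_pos: [0.4337, 0.1023, 0.1985]
eef_rot: [180.0, 0.6, -154.9]
contact_force: [1.4, 0.9, -0.2]
gripper_width: 0.0755
gripper_force: 0.0
[ 0.0268 -0.2821  0.0781] [ 0.16  0.58 24.45] rows 7.0
[ 0.0279 -0.2821  0.1861] [ 0.16  0.58 24.45] rows 8.1
9.8167 [0.4337 0.1023 0.1985] [ 179.97    0.6  -154.85] [  39.   -1.  -30.    0.  -60. -104.] 0.07554614222140708 [ 1.4  0.9 -0.2]
side 0.01 125 [0.4352 0.0854 0.0203] [0.412 0.078 0.01 ] [0.453 0.099 0.03 ]
side 0.05 129 [0.4337 0.0874 0.0593] [0.415 0.082 0.05 ] [0.449 0.104 0.07 ]
side 0.075 131 [0.4319 0.0921 0.0832] [0.414 0.082 0.075] [0.447 0.11  0.09 ]
```

```bash
python3 drive.py '[[0.027,-0.28,0.06,0,0,24.5],[0.027,-0.28,0.06,0,0,24.5],[0.027,-0.28,0.06,0,0,24.5],[0.027,-0.28,0.06,0,0,24.5],[0.027,-0.28,0.06,0,0,24.5],[0.027,-0.28,0.06,0,0,24.5],[0.027,-0.28,0.06,0,0,24.5],[0.027,-0.28,0.06,0,0,24.5],[0.027,-0.28,0.06,0,0,24.5],[0.027,-0.28,0.06,0,0,24.5],[0.027,-0.28,0.06,0,0,24.5]]' 0.073
python3 d.py .538 -.1645 .011 -179.3
```

```text
time_s: 10.83
tcp_pos: [0.5242, -0.1635, 0.1315]
eef_rot: [180.0, -0.1, -179.4]
contact_force: [-0.6, -0.9, 0.3]
gripper_width: 0.0726
gripper_force: 0.0
[-0.0139 -0.0012  0.1205] [ 0.01 -0.07 -0.08] rows 2.9
10.8333 [ 0.5242 -0.1635  0.1315] [ 1.7999e+02 -7.0000e-02 -1.7938e+02] [  3.  14. -23.  -0. -54. -92.] 0.07259379339609684 [-0.6 -0.9  0.3]
```

```bash
python3 drive.py '[[-0.014,-0.001,0.03,0,0,0],[-0.014,-0.001,0.06,0,0,0],[-0.014,-0.001,0.085,0,0,0],[-0.014,-0.001,0.1,0,0,0],[-0.014,-0.001,0.11,0,0,0],[-0.014,-0.001,0.116,0,0,0],[-0.014,-0.001,0.12,0,0,0],[-0.014,-0.001,0.12,0,0,0]]'
python3 drive.py '[[0,0,0,0,0,0],[0,0,0,0,0,0],[0,0,0,0,0,0],[0,0,0,0,0,0],[0,0,0,0,0,0],[0,0,0,0,0,0],[0,0,0,0,0,0],[0,0,0,0,0,0],[0,0,0,0,0,0],[0,0,0,0,0,0]]' 0.04 20
python3 d.py .48 -.1652 .011 -179.3
```

```text
time_s: 11.5
tcp_pos: [0.5391, -0.1646, 0.0122]
eef_rot: [-180.0, 0.0, -179.4]
contact_force: [-0.4, -0.4, -0.5]
gripper_width: 0.0729
gripper_force: 0.0
time_s: 12.33
tcp_pos: [0.5395, -0.165, 0.013]
eef_rot: [180.0, 0.1, -179.4]
contact_force: [-1.6, 1.5, 5.7]
gripper_width: 0.0598
gripper_force: 19.9
[0.0595 0.0004 0.0019] [ 0.    0.08 -0.11] rows 1.4
12.3333 [ 0.5395 -0.165   0.013 ] [ 1.8000e+02  8.0000e-02 -1.7941e+02] [  3.  23. -28.   0. -39. -92.] 0.05976309746428791 [-1.6  1.5  5.7]
```

```bash
python3 drive.py '[[0.008,0,0,0,0,0],[0.018,0,0,0,0,0],[0.028,0,0,0,0,0],[0.038,0,0,0,0,0],[0.048,0,0,0,0,0],[0.055,0,0,0,0,0],[0.058,0,0,0,0,0],[0.058,0,0,0,0,0],[0.058,0,0,0,0,0]]'
python3 drive.py '[[0,0,0,0,0,0],[0,0,0,0,0,0],[0,0,0,0,0,0],[0,0,0,0,0,0],[0,0,0,0,0,0]]' 0.073
python3 - <<'E'
from h import *
c=cap('side','s3.png')
cv2.imwrite('pics/s3c.png',cv2.resize(c['frame'][240:440,180:420,::-1],None,fx=3,fy=3))
print(probe_bus.get_state()['tcp_pos'])
E
```

```text
time_s: 13.08
tcp_pos: [0.4793, -0.1657, 0.0119]
eef_rot: [180.0, -0.1, -179.4]
contact_force: [-1.6, 1.0, 7.8]
gripper_width: 0.0596
gripper_force: 19.9
time_s: 13.5
tcp_pos: [0.4805, -0.1657, 0.0117]
eef_rot: [180.0, -0.1, -179.4]
contact_force: [-0.3, 1.0, -0.3]
gripper_width: 0.0731
gripper_force: 0.0
[ 0.48060013 -0.16567041  0.01177048]
```

View pics/s3c.png

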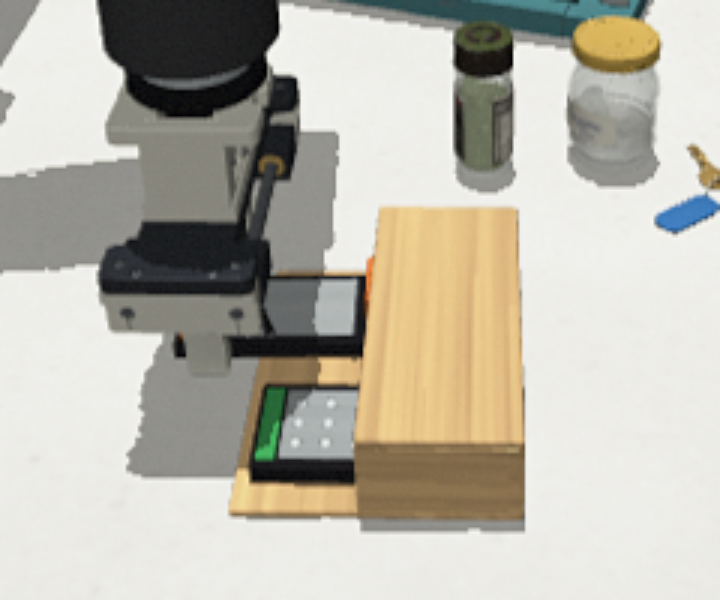

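```bash
python3 drive.py '[[-0.015,0,-0.001,0,0,0],[-0.03,0,-0.001,0,0,0],[-0.038,0,-0.001,0,0,0],[-0.04,0,-0.001,0,0,0],[-0.04,0,-0.001,0,0,0]]'
python3 drive.py '[[0,0,0,0,0,0],[0,0,0,0,0,0],[0,0,0,0,0,0],[0,0,0,0,0,0],[0,0,0,0,0,0],[0,0,0,0,0,0],[0,0,0,0,0,0],[0,0,0,0,0,0],[0,0,0,0,0,0],[0,0,0,0,0,0]]' 0.04 30
python3 drive.py '[[0.008,0,0,0,0,0],[0.018,0,0,0,0,0],[0.028,0,0,0,0,0],[0.034,0,0,0,0,0],[0.034,0,-0.005,0,0,0],[0.034,0,-0.02,0,0,0],[0.034,0,-0.04,0,0,0],[0.034,0,-0.07,0,0,0],[0.034,0,-0.1,0,0,0],[0.034,0,-0.14,0,0,0],[0.034,0,-0.16,0,0,0],[0.034,0,-0.16,0,0,0]]'
python3 - <<'E'
from h import *
o=np.array([.580,.263]);y=np.radians(-16.7);X=np.array([np.cos(y),np.sin(y)])
print('target',o-.1*X)
E
python3 d.py .4842 .2917 .17 -16.7
```

```text
time_s: 13.97
tcp_pos: [0.5208, -0.1652, 0.0127]
eef_rot: [180.0, -0.0, -179.4]
contact_force: [0.2, -0.5, -0.1]
gripper_width: 0.0729
gripper_force: 0.0
time_s: 14.8
tcp_pos: [0.5208, -0.1653, 0.013]
eef_rot: [180.0, -0.0, -179.4]
contact_force: [0.3, 0.1, -1.1]
gripper_width: 0.059
gripper_force: 29.9
time_s: 15.8
tcp_pos: [0.4897, -0.166, 0.1789]
eef_rot: [-179.9, 0.5, -179.4]
contact_force: [1.0, -0.3, -1.5]
gripper_width: 0.0594
gripper_force: 29.9
target [0.48421775 0.29173605]
[0.0005 0.4577 0.0085] [-7.7000e-01  3.0000e-02 -1.6266e+02] rows 11.0
15.8 [ 0.4897 -0.166   0.1789] [-179.94    0.53 -179.36] [  3.   8. -23.   0. -59. -93.] 0.05944549235987063 [ 1.  -0.3 -1.5]
```

```bash
python3 drive.py '[[0,0.02,0,0,0,-7],[0,0.06,0,0,0,-14],[0,0.1,0,0,0,-21],[0,0.14,0,0,0,-28],[0,0.18,0,0,0,-35],[0,0.22,0,0,0,-42],[0,0.26,0,0,0,-49],[0,0.3,0,0,0,-56],[0,0.34,0,0,0,-63],[0,0.38,0,0,0,-70],[0,0.42,0,0,0,-77],[0,0.44,0,0,0,-83]]'
python3 d.py .4842 .2917 .17 -16.7
```

```text
time_s: 16.8
tcp_pos: [0.482, 0.2781, 0.1727]
eef_rot: [-180.0, 0.0, -95.9]
contact_force: [1.6, -0.7, -1.0]
gripper_width: 0.0594
gripper_force: 29.9
[-0.0137 -0.0008  0.0027] [-3.000e-02  1.000e-02 -7.924e+01] rows 0.3
16.8 [0.482  0.2781 0.1727] [-1.7999e+02  2.0000e-02 -9.5940e+01] [ 50.  12. -19.  -0. -59. -56.] 0.05935496940092256 [ 1.6 -0.7 -1. ]
```

```bash
python3 drive.py '[[-0.013,0,0.01,0,0,-7],[-0.013,0,0.01,0,0,-14],[-0.013,0,0.01,0,0,-21],[-0.013,0,0.01,0,0,-28],[-0.013,0,0.01,0,0,-35],[-0.013,0,0.01,0,0,-42],[-0.013,0,0.01,0,0,-49],[-0.013,0,0.01,0,0,-56],[-0.013,0,0.01,0,0,-63],[-0.013,0,0.01,0,0,-70],[-0.013,0,0.01,0,0,-77],[-0.013,0,0.01,0,0,-79]]'
python3 - <<'E'
from h import *
c=cap('side','s4.png')
cv2.imwrite('pics/s4c.png',cv2.resize(c['frame'][80:280,200:440,::-1],None,fx=3,fy=3))
E
python3 d.py .4842 .2917 .06 -16.7 .4842 .2917 .038 -16.7
```

```text
time_s: 17.8
tcp_pos: [0.4835, 0.2869, 0.1626]
eef_rot: [180.0, 0.0, -17.0]
contact_force: [-0.1, -0.2, -1.5]
gripper_width: 0.0596
gripper_force: 29.9
[-0.0006 -0.0048  0.1026] [ 0.04  0.03 -0.41] rows 2.5
[-0.0006 -0.0048  0.1246] [ 0.04  0.03 -0.41] rows 3.0
17.85 [0.4834 0.287  0.1626] [ 1.7996e+02  3.0000e-02 -1.7110e+01] [ 51.  13. -19.  -0. -58.  22.] 0.059219959203103766 [ 0.7 -0.1 -1.6]
```

View pics/s4c.png

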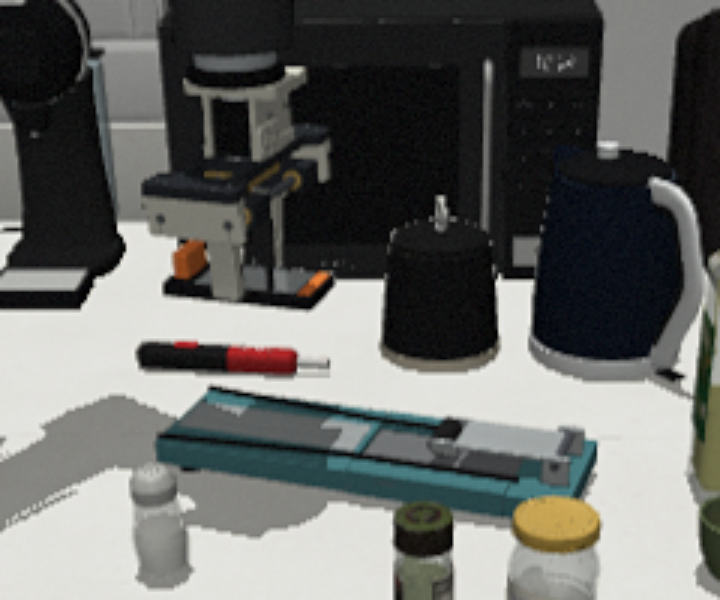

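```bash
python3 drive.py '[[-0.001,-0.005,0.03,0,0,0.4],[-0.001,-0.005,0.06,0,0,0.4],[-0.001,-0.005,0.085,0,0,0.4],[-0.001,-0.005,0.1,0,0,0.4],[-0.001,-0.005,0.11,0,0,0.4],[-0.001,-0.005,0.117,0,0,0],[-0.001,-0.005,0.121,0,0,0],[-0.001,-0.005,0.124,0,0,0],[-0.001,-0.005,0.124,0,0,0]]'
python3 d.py .4842 .2917 .037 -16.7
```

```text
time_s: 18.6
tcp_pos: [0.4845, 0.2926, 0.0393]
eef_rot: [-180.0, -0.0, -17.4]
contact_force: [-0.1, -0.5, -0.9]
gripper_width: 0.059
gripper_force: 29.9
[-0.0001  0.0009  0.0023] [-0.03 -0.01 -0.73] rows 0.1
18.6 [0.4845 0.2926 0.0393] [-1.7997e+02 -1.0000e-02 -1.7430e+01] [ 51.  21. -26.   0. -42.  22.] 0.059044750853250436 [-0.1 -0.5 -0.9]
```

```bash
python3 drive.py '[[0,0.001,0.001,0,0,-0.6],[0,0.001,0.002,0,0,-0.6],[0,0.001,0.0025,0,0,-0.6],[0,0.001,0.0025,0,0,-0.6]]'
python3 drive.py '[[0,0,0,0,0,0],[0,0,0,0,0,0],[0,0,0,0,0,0],[0,0,0,0,0,0],[0,0,0,0,0,0]]' 0.072
python3 drive.py '[[0,0,-0.02,0,0,0],[0,0,-0.05,0,0,0],[0,0,-0.09,0,0,0],[-0.04,0,-0.12,0,0,0],[-0.06,0,-0.15,0,0,0],[-0.06,0,-0.15,0,0,0]]'
python3 - <<'E'
from h import *
c=cap('side','s5.png')
cv2.imwrite('pics/s5c.png',cv2.resize(c['frame'][180:260,220:420,::-1],None,fx=4,fy=4,interpolation=2))
P=pts(c);H=cv2.cvtColor(c['frame'],cv2.COLOR_RGB2HSV);h,s,v=cv2.split(H)
m=(h>4)&(h<15)&(s>170)&(P[...,1]>.2)&(P[...,1]<.4)&(P[...,0]<.62)&(P[...,0]>.36)&(P[...,2]>.03)&(P[...,2]<.08)
n,l,st,ce=cv2.connectedComponentsWithStats(m.astype(np.uint8))
y=np.radians(-16.7);T=np.array([[np.cos(y),np.sin(y)],[-np.sin(y),np.cos(y)]])
for i in range(1,n):
    if st[i,4]>8:
        q=P[l==i];w=(q[:,:2]-[.58,.263])@T.T;print(st[i],q.mean(0).round(4),'slicer',w.mean(0).round(4),w.min(0).round(4),w.max(0).round(4))
E
python3 d.py
```

```text
time_s: 18.93
tcp_pos: [0.4842, 0.2916, 0.037]
eef_rot: [-180.0, -0.0, -16.8]
contact_force: [-0.6, 0.4, -0.4]
gripper_width: 0.0595
gripper_force: 29.9
time_s: 19.35
tcp_pos: [0.4841, 0.2915, 0.0366]
eef_rot: [-180.0, -0.0, -16.8]
contact_force: [0.1, -0.1, -0.1]
gripper_width: 0.0715
gripper_force: 0.0
time_s: 19.85
tcp_pos: [0.4263, 0.3111, 0.193]
eef_rot: [-179.5, -0.2, -16.7]
contact_force: [0.9, 0.3, 0.4]
gripper_width: 0.0723
gripper_force: 0.0
[263 205  10  13  93] [0.4361 0.297  0.0566] slicer [-0.1476 -0.0088] [-0.1558 -0.0247] [-0.1427  0.0183]
[302 216  10   9  41] [0.5395 0.2762 0.0419] slicer [-0.0426  0.001 ] [-0.0487 -0.0229] [-0.0364  0.0257]
19.9 [0.4265 0.3108 0.1909] [-1.7959e+02 -1.5000e-01 -1.6680e+01] [ 57.   8. -21.   0. -60.  16.] 0.0719648423223094 [1.1 0.2 0.6]
```

View pics/s5c.png

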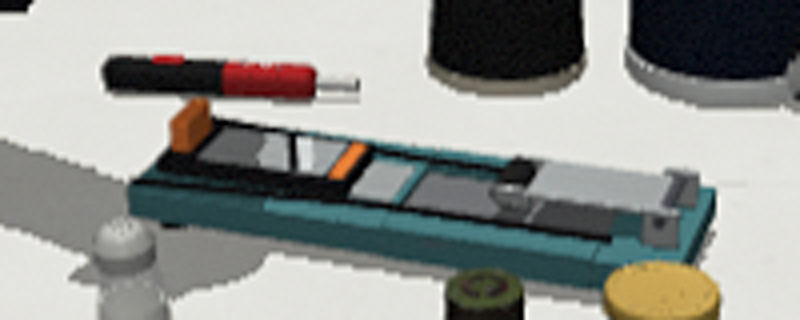

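```bash
python3 d.py .4344 .3067 .09 -16.7 .4344 .3067 .046 -16.7
python3 drive.py '[[-0.008,0.001,0.04,0,0,0],[-0.008,0.001,0.08,0,0,0],[-0.008,0.001,0.11,0,0,0],[-0.008,0.001,0.13,0,0,0],[-0.008,0.001,0.14,0,0,0],[-0.008,0.001,0.14,0,0,0],[-0.008,0.001,0.14,0,0,0]]' 0.066 15
python3 d.py .4344 .3067 .046 -16.7
```

```text
[0.0085 0.0024 0.1009] [-0.41 -0.15  0.02] rows 2.4
[0.0084 0.0027 0.1449] [-0.41 -0.15  0.02] rows 3.5
19.9 [0.4265 0.3108 0.1909] [-1.7959e+02 -1.5000e-01 -1.6680e+01] [ 57.   8. -21.   0. -60.  16.] 0.0719648423223094 [1.1 0.2 0.6]
time_s: 20.48
tcp_pos: [0.419, 0.3101, 0.0465]
eef_rot: [179.9, -0.0, -16.8]
contact_force: [0.9, 0.3, -0.2]
gripper_width: 0.0658
gripper_force: 0.0
[ 0.0157 -0.0012  0.0005] [ 0.06  0.   -0.11] rows 0.4
20.4833 [0.419  0.3101 0.0465] [179.94  -0.   -16.81] [ 58.  17. -31.   0. -41.  15.] 0.06578012027620049 [ 0.9  0.3 -0.2]
```

```bash
python3 drive.py '[[0.008,-0.001,0,0,0,0],[0.016,-0.001,0,0,0,0],[0.016,-0.001,0,0,0,0]]'
python3 drive.py '[[0,0,0,0,0,0],[0,0,0,0,0,0],[0,0,0,0,0,0],[0,0,0,0,0,0],[0,0,0,0,0,0],[0,0,0,0,0,0],[0,0,0,0,0,0],[0,0,0,0,0,0],[0,0,0,0,0,0],[0,0,0,0,0,0],[0,0,0,0,0,0],[0,0,0,0,0,0]]' 0.02 15
```

```text
time_s: 20.73
tcp_pos: [0.4363, 0.3071, 0.0479]
eef_rot: [-179.8, -0.1, -16.8]
contact_force: [0.9, 0.7, 0.7]
gripper_width: 0.0659
gripper_force: 0.0
time_s: 21.73
tcp_pos: [0.4341, 0.3064, 0.0466]
eef_rot: [180.0, 0.0, -16.8]
contact_force: [-3.6, -0.8, 5.6]
gripper_width: 0.0401
gripper_force: 15.0
```

```bash
python3 drive.py '[[0.008,0,0,0,0,0],[0.018,0,0,0,0,0],[0.028,0,0,0,0,0],[0.038,0,0,0,0,0],[0.048,0,0,0,0,0],[0.058,0,0,0,0,0],[0.066,0,0,0,0,0],[0.074,0,0,0,0,0],[0.08,0,0,0,0,0],[0.082,0,0,0,0,0],[0.082,0,0,0,0,0]]'; python3 d.py .515 .282 .046 -16.7
```

```text
time_s: 22.65
tcp_pos: [0.5144, 0.2822, 0.0467]
eef_rot: [-180.0, -0.0, -16.9]
contact_force: [0.5, 0.2, 4.3]
gripper_width: 0.0399
gripper_force: 15.0
[0.0006 0.0001 0.0007] [-0.02 -0.04 -0.17] rows 0.0
22.65 [0.5144 0.2822 0.0467] [-1.7998e+02 -4.0000e-02 -1.6870e+01] [ 48.  22. -23.   0. -45.  25.] 0.03993237752156652 [0.5 0.2 4.3]
```

```bash
python3 drive.py '[[0.004,0,0,0,0,0],[0.008,0,0,0,0,0],[0.012,0,0,0,0,0],[0.014,0,0,0,0,0]]'
python3 drive.py '[[0.003,0,0,0,0,0],[0.006,0,0,0,0,0]]'
python3 - <<'E'
from h import *
c=cap('side','s6.png')
cv2.imwrite('pics/s6c.png',cv2.resize(c['frame'][170:260,240:420,::-1],None,fx=4,fy=4,interpolation=2))
E
```

```text
time_s: 22.98
tcp_pos: [0.5249, 0.2788, 0.0463]
eef_rot: [180.0, 0.2, -16.9]
contact_force: [-19.5, 10.0, 10.7]
gripper_width: 0.04
gripper_force: 15.0
time_s: 23.15
tcp_pos: [0.5295, 0.2774, 0.0459]
eef_rot: [180.0, 0.2, -16.9]
contact_force: [-19.1, 9.4, 10.9]
gripper_width: 0.0402
gripper_force: 14.9
```

View pics/s6c.png

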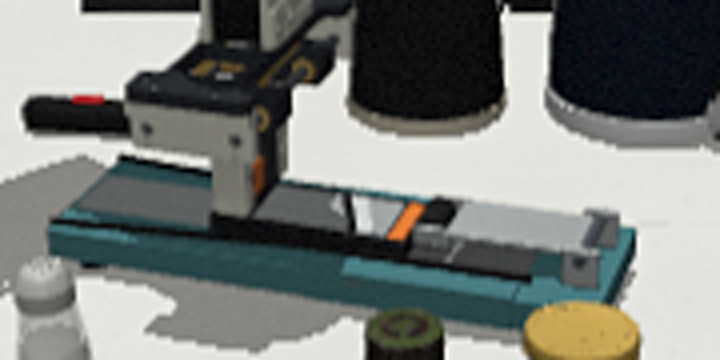

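```bash
python3 drive.py '[[-0.003,0,0,0,0,0],[-0.006,0,0,0,0,0],[-0.008,0,0,0,0,0],[-0.008,0,0,0,0,0]]'
python3 drive.py '[[0,0,0,0,0,0],[0,0,0,0,0,0],[0,0,0,0,0,0]]' 0.05
python3 drive.py '[[-0.005,0,0,0,0,0],[-0.005,0,0,0,0,0],[-0.005,0,0,0,0,0],[-0.005,0,0,0,0,0],[-0.005,0,0,0,0,0],[-0.005,0,0,0,0,0],[-0.005,0,0,0,0,0]]' 0.02 45
python3 - <<'E'
from h import *
c=cap('side')
P=pts(c);H=cv2.cvtColor(c['frame'],cv2.COLOR_RGB2HSV);h,s,v=cv2.split(H)
m=(h>4)&(h<15)&(s>150)&(P[...,1]>.2)&(P[...,1]<.4)&(P[...,0]<.7)&(P[...,0]>.36)&(P[...,2]>.03)&(P[...,2]<.08)
n,l,st,ce=cv2.connectedComponentsWithStats(m.astype(np.uint8))
y=np.radians(-16.7);T=np.array([[np.cos(y),np.sin(y)],[-np.sin(y),np.cos(y)]])
for i in range(1,n):
    if st[i,4]>4:
        q=P[l==i];w=(q[:,:2]-[.58,.263])@T.T;print(st[i],q.mean(0).round(4),'slicer',w.mean(0).round(4),w.min(0).round(4),w.max(0).round(4))
print('tcp',T@(probe_bus.get_state()['tcp_pos'][:2]-np.array([.58,.263])),probe_bus.get_state()['tcp_pos'])
E
```

```text
time_s: 23.53
tcp_pos: [0.5243, 0.2788, 0.0462]
eef_rot: [180.0, 0.0, -16.8]
contact_force: [-0.1, -0.1, -1.8]
gripper_width: 0.0402
gripper_force: 15.0
time_s: 23.78
tcp_pos: [0.5246, 0.2792, 0.0466]
eef_rot: [-180.0, -0.0, -16.8]
contact_force: [-0.0, 0.2, -0.1]
gripper_width: 0.0492
gripper_force: 0.0
time_s: 24.37
tcp_pos: [0.5194, 0.2807, 0.0466]
eef_rot: [180.0, 0.0, -16.8]
contact_force: [-0.7, 0.1, 1.5]
gripper_width: 0.0396
gripper_force: 45.0
[300 208   5  12  44] [0.5265 0.2844 0.0565] slicer [-0.0574  0.0052] [-0.0645 -0.01  ] [-0.0545  0.0222]
[335 220  10  10  48] [0.6243 0.2501 0.0421] slicer [0.0462 0.0004] [ 0.0393 -0.0279] [0.0519 0.0316]
tcp [-0.06306229 -0.0004587 ] [0.51946571 0.28068226 0.0466006 ]
```

```bash
python3 drive.py '[[0,0,-0.002,0,-2,0],[0.001,0,-0.004,0,-4,0],[0.0015,0,-0.006,0,-5.5,0],[0.0015,0,-0.006,0,-5.5,0],[0.0015,0,-0.006,0,-5.5,0]]'
python3 - <<'E'
from h import *
c=cap('side','s7.png')
P=pts(c);H=cv2.cvtColor(c['frame'],cv2.COLOR_RGB2HSV);h,s,v=cv2.split(H)
m=(h>4)&(h<15)&(s>150)&(P[...,1]>.2)&(P[...,1]<.4)&(P[...,0]<.7)&(P[...,0]>.58)&(P[...,2]>.02)&(P[...,2]<.08)
print(P[m].mean(0),m.sum())
E
python3 drive.py '[[0.003,0,0,0,0,0],[0.006,0,0,0,0,0],[0.009,0,0,0,0,0],[0.009,0,0,0,0,0]]'
python3 drive.py '[[0.004,0,0,0,0,0],[0.008,0,0,0,0,0],[0.008,0,0,0,0,0]]'
```

```text
time_s: 24.83
tcp_pos: [0.5216, 0.2801, 0.0523]
eef_rot: [-180.0, 5.4, -16.9]
contact_force: [0.6, -0.9, -0.6]
gripper_width: 0.0395
gripper_force: 45.0
[0.62560665 0.25018251 0.03753479] 46
time_s: 25.22
tcp_pos: [0.529, 0.2778, 0.0517]
eef_rot: [180.0, 5.6, -16.8]
contact_force: [-4.3, 0.1, 2.0]
gripper_width: 0.0397
gripper_force: 45.0
time_s: 25.47
tcp_pos: [0.5368, 0.2755, 0.0508]
eef_rot: [180.0, 5.5, -16.8]
contact_force: [-3.7, 1.7, 1.6]
gripper_width: 0.0395
gripper_force: 45.0
```

```bash
python3 drive.py '[[0,0,0.001,0,1,0],[0,0,0.002,0,2,0],[0,0,0.0025,0,3.3,0],[0,0,0.0025,0,3.3,0],[0,0,0.0025,0,3.3,0]]'
python3 drive.py '[[0.006,0,0,0,0,0],[0.012,0,0,0,0,0],[0.018,0,0,0,0,0],[0.022,0,0,0,0,0],[0.022,0,0,0,0,0]]'
python3 - <<'E'
from h import *
y=np.radians(-16.7);T=np.array([[np.cos(y),np.sin(y)],[-np.sin(y),np.cos(y)]])
print('tcp',T@(probe_bus.get_state()['tcp_pos'][:2]-np.array([.58,.263])))
E
```

```text
time_s: 25.88
tcp_pos: [0.5365, 0.2756, 0.0487]
eef_rot: [-180.0, 2.2, -16.8]
contact_force: [-3.3, 1.2, 3.0]
gripper_width: 0.0395
gripper_force: 45.0
time_s: 26.3
tcp_pos: [0.558, 0.2694, 0.0478]
eef_rot: [-180.0, 2.2, -16.8]
contact_force: [-4.9, 3.2, 5.0]
gripper_width: 0.0396
gripper_force: 45.0
tcp [-0.0229161  -0.00024276]
```

```bash
python3 drive.py '[[0.006,0,0,0,0,0],[0.012,0,0,0,0,0],[0.018,0,0,0,0,0],[0.024,0,0,0,0,0],[0.03,0,0,0,0,0],[0.033,0,0,0,0,0],[0.033,0,0,0,0,0],[0.033,0,0,0,0,0]]'
python3 - <<'E'
from h import *
y=np.radians(-16.7);T=np.array([[np.cos(y),np.sin(y)],[-np.sin(y),np.cos(y)]])
print('tcp',T@(probe_bus.get_state()['tcp_pos'][:2]-np.array([.58,.263])))
c=cap('side','s8.png')
cv2.imwrite('pics/s8c.png',cv2.resize(c['frame'][170:260,240:420,::-1],None,fx=4,fy=4,interpolation=2))
E
```

```text
time_s: 26.97
tcp_pos: [0.5894, 0.2601, 0.0461]
eef_rot: [-180.0, 2.2, -16.9]
contact_force: [-3.9, 4.1, 1.1]
gripper_width: 0.0394
gripper_force: 45.0
tcp [ 9.79279887e-03 -6.89598829e-05]
```

View pics/s8c.png

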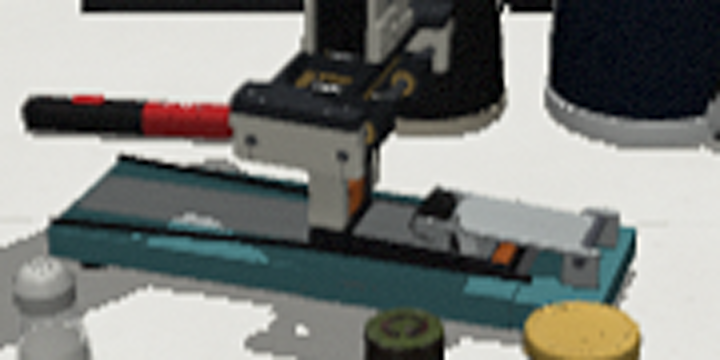

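```bash
python3 drive.py '[[0.002,0,0.0005,0,0,0],[0.004,0,0.001,0,0,0],[0.004,0,0.001,0,0,0]]' - 15
python3 drive.py '[[0.001,0,0.001,0,0,0],[0.0015,0,0.0015,0,0,0],[0.0015,0,0.0015,0,0,0]]'
python3 drive.py '[[0.001,0,0.001,0,0,0],[0.0015,0,0.0015,0,0,0],[0.0015,0,0.0015,0,0,0]]'
python3 - <<'E'
from h import *
y=np.radians(-16.7);T=np.array([[np.cos(y),np.sin(y)],[-np.sin(y),np.cos(y)]])
print('tcp',T@(probe_bus.get_state()['tcp_pos'][:2]-np.array([.58,.263])))
E
```

```text
time_s: 27.27
tcp_pos: [0.5927, 0.2593, 0.0459]
eef_rot: [-180.0, 2.3, -16.8]
contact_force: [-9.9, 4.7, 9.0]
gripper_width: 0.04
gripper_force: 15.0
time_s: 27.52
tcp_pos: [0.5937, 0.259, 0.045]
eef_rot: [-180.0, 2.3, -16.8]
contact_force: [-12.3, 5.3, 15.4]
gripper_width: 0.0399
gripper_force: 15.0
time_s: 27.77
tcp_pos: [0.5953, 0.2585, 0.0438]
eef_rot: [-179.9, 2.3, -16.8]
contact_force: [-11.9, 4.9, 16.4]
gripper_width: 0.0399
gripper_force: 15.0
tcp [0.01589902 0.00011046]
```

```bash
python3 drive.py '[[0,0,0,0,0,0],[0,0,0,0,0,0],[0,0,0,0,0,0],[0,0,0,0,0,0]]' 0.062
python3 drive.py '[[0,0,-0.03,0,0,0],[0,0,-0.06,0,1,0],[-0.03,0,-0.1,0,2.2,0],[-0.06,0,-0.12,0,2.2,0],[-0.09,0,-0.12,0,2.2,0],[-0.11,0,-0.12,0,2.2,0],[-0.11,0,-0.12,0,2.2,0]]'
cat > ins.py <<'E'
from h import *
y=np.radians(-16.7);T=np.array([[np.cos(y),np.sin(y)],[-np.sin(y),np.cos(y)]])
c=cap('side','s9.png');P=pts(c);H=cv2.cvtColor(c['frame'],cv2.COLOR_RGB2HSV);h,s,v=cv2.split(H)
W=np.concatenate([(P[...,:2]-[.58,.263])@T.T,P[...,2:]],-1)
m=(h>4)&(h<15)&(s>150)&(abs(W[...,1])<.05)&(W[...,0]>-.03)&(W[...,0]<.16)&(W[...,2]<.08)&(W[...,2]>.01)
n,l,st,_=cv2.connectedComponentsWithStats(m.astype(np.uint8))
for i in range(1,n):
    if st[i,4]>4:
        q=W[l==i];print(st[i],q.mean(0).round(4),q.min(0).round(4),q.max(0).round(4))
for a,b in((.025,.04),(.04,.055)):
    g=(W[...,0]>a)&(W[...,0]<b)&(abs(W[...,1])<.02);print('plate z',a,np.median(W[g][:,2]).round(4))
g=(W[...,0]>-.08)&(W[...,0]<-.03)&(abs(W[...,1])<.02);print('deck z',np.median(W[g][:,2]).round(4))
g=(W[...,0]>.085)&(W[...,0]<.12)&(abs(W[...,1])<.015);print('clip z',np.median(W[g][:,2]).round(4))
cv2.imwrite('pics/s9c.png',cv2.resize(c['frame'][180:260,240:410,::-1],None,fx=4.5,fy=4.5,interpolation=2))
E
python3 ins.py
```

```text
time_s: 28.1
tcp_pos: [0.5963, 0.2572, 0.0417]
eef_rot: [180.0, 2.2, -16.8]
contact_force: [-0.4, 0.4, -0.5]
gripper_width: 0.0594
gripper_force: 0.0
time_s: 28.68
tcp_pos: [0.4927, 0.2887, 0.1674]
eef_rot: [-179.9, -0.0, -16.7]
contact_force: [-0.1, 0.3, -0.0]
gripper_width: 0.062
gripper_force: 0.0
[322 213  10  14  99] [ 0.0161 -0.0082  0.0558] [ 0.0066 -0.0242  0.0391] [0.0213 0.0179 0.0656]
[365 231   6   5  22] [ 0.122  -0.0132  0.0366] [ 0.116  -0.0244  0.035 ] [ 0.1269 -0.0015  0.0481]
plate z 0.025 0.0403
plate z 0.04 0.0396
deck z 0.3692
clip z 0.0525
```

View pics/s9c.png

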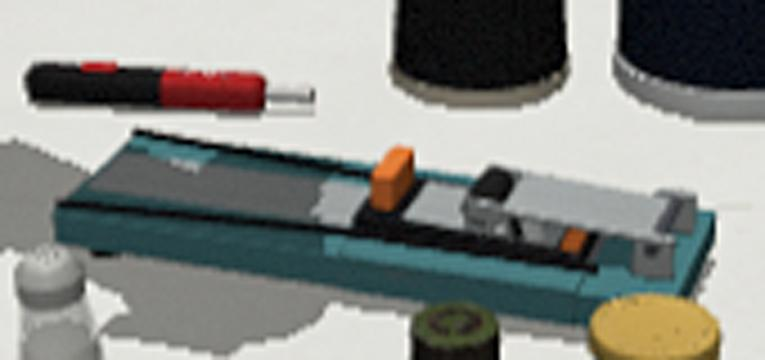

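```bash
python3 d.py .5532 .271 .09 -16.7 .5532 .271 .037 -16.7
```

```text
[ 0.0616 -0.0001  0.0771] [-0.07 -0.03 -0.01] rows 2.4
[ 0.0616 -0.      0.1301] [-0.07 -0.03 -0.01] rows 3.5
28.7333 [0.4941 0.2885 0.167 ] [-1.7993e+02 -3.0000e-02 -1.6710e+01] [ 50.  14. -17.  -0. -59.  23.] 0.06215139482892922 [-0.1 -0.1  0.3]
```

```bash
python3 drive.py '[[0.03,0,0.02,0,0,0],[0.058,0,0.04,0,0,0],[0.058,0,0.065,0,0,0],[0.058,0,0.09,0,0,0],[0.058,0,0.11,0,0,0],[0.058,0,0.12,0,0,0],[0.058,0,0.125,0,0,0],[0.058,0,0.125,0,0,0],[0.058,0,0.125,0,0,0]]' 0.0 5
python3 d.py .5532 .271 .037 -16.7
```

```text
time_s: 29.48
tcp_pos: [0.5515, 0.2715, 0.0419]
eef_rot: [-180.0, -0.0, -16.8]
contact_force: [0.9, 0.4, 0.1]
gripper_width: 0.0079
gripper_force: 0.0
[ 0.0018 -0.      0.0049] [-0.03 -0.04 -0.1 ] rows 0.1
29.4833 [0.5515 0.2715 0.0419] [-1.7997e+02 -4.0000e-02 -1.6800e+01] [ 44.  25. -20.   0. -45.  29.] 0.007871785064004435 [0.9 0.4 0.1]
```

```bash
python3 drive.py '[[0,0,0.003,0,0,0],[0.005,0,0.005,0,0,0],[0.01,0,0.005,0,0,0],[0.014,0,0.005,0,0,0],[0.017,0,0.005,0,0,0],[0.017,0,0.005,0,0,0]]'
python3 drive.py '[[0.001,0,0,0,0,0],[0.002,0,0,0,0,0],[0.002,0,0,0,0,0]]'
python3 drive.py '[[0.001,0,0,0,0,0],[0.0015,0,0,0,0,0],[0.0015,0,0,0,0,0]]'
python3 ins.py
```

```text
time_s: 29.98
tcp_pos: [0.5679, 0.2662, 0.0364]
eef_rot: [-180.0, -0.0, -16.8]
contact_force: [0.5, 0.3, 0.4]
gripper_width: 0.0004
gripper_force: 0.0
time_s: 30.23
tcp_pos: [0.5686, 0.2657, 0.0362]
eef_rot: [180.0, 0.0, -16.8]
contact_force: [-2.6, 0.3, 1.0]
gripper_width: 0.0006
gripper_force: 0.9
time_s: 30.48
tcp_pos: [0.5696, 0.2655, 0.0361]
eef_rot: [180.0, 0.1, -16.8]
contact_force: [-4.0, 1.8, 2.4]
gripper_width: 0.0007
gripper_force: 2.4
[323 213  10  14 100] [ 0.0171 -0.0087  0.056 ] [ 0.0089 -0.0228  0.0398] [0.0222 0.0242 0.0654]
[365 231   7   5  24] [ 0.1234 -0.0128  0.0362] [ 0.1178 -0.0216  0.0338] [ 0.1291 -0.002   0.0462]
plate z 0.025 0.3369
plate z 0.04 0.0396
deck z 0.3879
clip z 0.0523
```

Moving about 1 mm so far; keep nudging.

```bash
python3 drive.py '[[0.001,0,0,0,0,0],[0.0015,0,0,0,0,0],[0.0015,0,0,0,0,0]]'
python3 drive.py '[[0.001,0,0,0,0,0],[0.0015,0,0,0,0,0],[0.0015,0,0,0,0,0]]'
python3 ins.py
```

```text
time_s: 30.78
tcp_pos: [0.5724, 0.2649, 0.0364]
eef_rot: [-180.0, -0.0, -16.8]
contact_force: [-0.4, 0.2, 0.0]
gripper_width: 0.0005
gripper_force: 0.1
time_s: 31.03
tcp_pos: [0.5736, 0.2644, 0.0364]
eef_rot: [-180.0, -0.0, -16.8]
contact_force: [0.6, -0.4, 1.3]
gripper_width: 0.0004
gripper_force: 0.6
[323 215  10  14 106] [ 0.0165 -0.0075  0.0504] [ 0.0029 -0.0243  0.0345] [0.0217 0.0265 0.0596]
[365 232   6   4  19] [ 0.1233 -0.0143  0.036 ] [ 0.1163 -0.0277  0.0332] [ 0.1278 -0.0021  0.0388]
plate z 0.025 0.2724
plate z 0.04 0.3928
deck z 0.3963
clip z 0.0512
```

```bash
python3 drive.py '[[-0.01,0,0,0,0,0],[-0.02,0,-0.01,0,0,0],[-0.03,0,-0.04,0,0,0],[-0.05,0,-0.08,0,0,0],[-0.08,0,-0.12,0,0,0],[-0.1,0,-0.14,0,0,0],[-0.1,0,-0.14,0,0,0],[-0.1,0,-0.14,0,0,0]]'
python3 ins.py; python3 - <<'E'
from h import *
a=cv2.imread('pics/s9.png');cv2.imwrite('pics/final.png',cv2.resize(a[160:300,200:430],None,fx=3.4,fy=3.4,interpolation=2))
E
```

```text
time_s: 31.75
tcp_pos: [0.4766, 0.2948, 0.1795]
eef_rot: [-179.7, -0.1, -16.7]
contact_force: [0.1, -0.4, -0.5]
gripper_width: 0.0006
gripper_force: 0.0
[323 215  10  14 104] [ 0.0162 -0.0074  0.0504] [-0.0102 -0.0221  0.0327] [0.0215 0.0365 0.0611]
[365 232   6   4  21] [ 0.1235 -0.0143  0.0362] [ 0.118  -0.0235  0.0345] [ 0.1296 -0.0024  0.0377]
plate z 0.025 0.0359
plate z 0.04 0.0359
deck z 0.4179
clip z 0.0508
```

View pics/final.png

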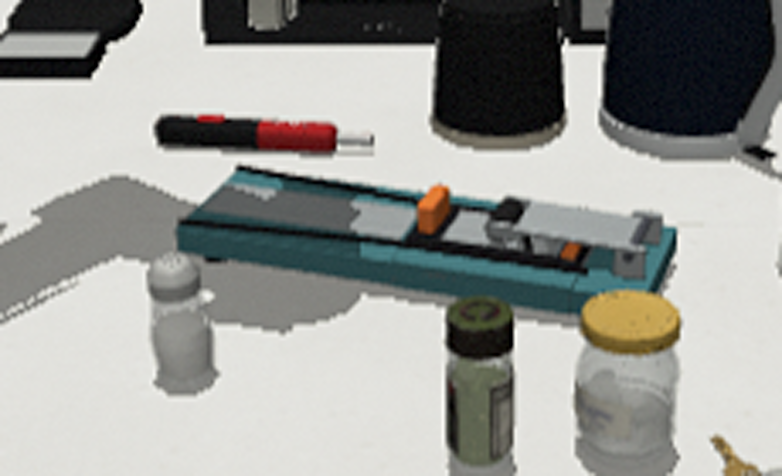

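Plate top is level at 36 mm, with the ridge (433,210) at the deck end and the roller on the plate. The shaker (180,330) is upright.

```bash
python3 -c "
from plant import r, probe_bus, capture, close_job
print(close_job())"
```

```text
the job is handed in; nothing more can be done
None
```

The slicing insert is flat in the pocket with the clip roller on it, the salt shaker stands upright on the worktop, and I handed the job in at about 32 s; no verdict was printed, so this rests on my last camera check.

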